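Prop the soap bin's lid on its stay and take out the scoop

TASK

Lift the lid of the soap bin by its pull bar until the stay on its side drops into the notch of the rail, then ease the lid down so that it rests propped on the stay; don't let it fall. With the lid propped and your hand off it, take the measuring scoop out of the bin by its handle and set it down gently, upright on its bowl on the floor of the zinc tray. Leave the lid propped, the soap bar in the bin, and the knob and fuse undisturbed in the tray.

Things in the scene. Friction and masses are not known exactly. Their poses are not given: they have to be found in the camera images.
- bin: Grey steel bin, fixed; open box 220 (x) x 200 (y) x 75 mm, walls and floor 5 mm; origin centre of underside, x from front (bar side, towards the robot, yaw within 0.2) to the hinge, z up. A rail 24 mm wide on its right (-y) outer wall: ledge, top 42 mm above the table, then nearer the hinge a notch 10 mm lower. Bin and tray stand side by side, either on the left.
- lid (a joint): Hinge of the flat aluminium lid (220 x 204 x 6 mm, 0.25 to 0.45 kg): 0 closed (start), positive opening, stop at 1.50 rad; falls shut if let go unpropped. Going up, the stay's foot slides back on the ledge and drops by its weight into the notch past about 1.37 rad (1.44 is sure); lowered again, the lid rests on the stay at about 1.22 rad and is held.
- lid_bar (a point): Middle of the lid's pull bar: dark round steel, 10 mm thick, 110 mm long, parallel to the hinge, 36 mm in front of the lid's front edge on two 8 mm arms at its ends. Lid closed: 78 mm above the table, fingers pass before and behind it from above; it may turn between them. Moves on a 256 mm radius about lid_hinge; axes turn with the lid, y along the bar.
- lid_hinge (a point): Middle of the lid's hinge line, fixed to the bin at its back rim, 78 mm above the table; axes as the bin's, hinge along y.
- stay_foot (a point): Centre of the roller (12 mm diameter, 18 mm wide) at the free end of the stay, a dark flat steel arm 120 mm long that hangs from a pivot on the lid's right edge, 70 mm from the hinge line, beside the bin's right wall (112 mm from the bin's middle).
- notch (a point): Where the roller's centre sits when the stay is home in the notch and carries the lid; fixed to the bin (the foot rides 10 mm higher on the ledge).
- scoop: White plastic scoop, 62 x 131 x 47 mm, 0.04 to 0.065 kg: round bowl 60 mm wide, 47 mm tall, flat handle. Stands on its bowl on the bin's floor, in the left or right half, handle towards the bin's front (within 0.12 rad). Origin at mid-length, at the height of the bowl's underside; y points from handle to bowl, z up.
- scoop_handle (a point): Grasp point on the scoop's handle, 30 mm behind the scoop's origin and 44 mm above the bowl's underside; the handle is a flat strip 16 mm wide (scoop x), 4 mm thick, running along scoop y, its free end 36 mm further from the bowl.
- scoop_bowl (a point): Centre of the underside of the scoop's bowl, 35 mm from the scoop's origin along its y.
- soap_bar: Tan bar of laundry soap, 60 (x) x 92 (y) x 28 mm, lying in the other half of the bin, its length from front to back; origin at the centre of its underside. Stays in the bin.
- tray: Shallow zinc tray fixed to the table, 208 (x) x 303 (y) x 28 mm, floor 2 mm thick, walls 2 mm; origin at the centre of its underside, yaw within 0.1 rad. The half at its -y end is empty.
- spare_knob: White round timer knob, 44 mm wide, 26 mm tall, in the +y end of the tray; origin at the centre of its underside.
- fuse: Cartridge fuse, 15 x 50 x 15 mm, lying in the +y end of the tray; origin at the centre of its underside.

How it is judged:
On the way, in this order (a step that is already met when the one before it is completed fails the run):
1. the lid rests on its stay, the foot home in the notch, and the hand has let go (value of joint lid between 1.14 and 1.3 rad and distance between stay_foot and notch below 0.007 m and contact force between the fingers and anything else below 0.3 N and velocity of joint lid below 0.1 rad/s), for 0.2 s.
2. the scoop is lifted out over the bin's rim while the lid is propped (value of joint lid between 1.14 and 1.3 rad and distance between stay_foot and notch below 0.007 m and z of scoop in the frame of bin above 0.075 m), for 0.1 s.
At the end, for the whole second after the job is handed in: Lid propped (1.14 to 1.30 rad), stay foot within 7 mm of its notch place; scoop at rest on its bowl on the tray floor (underside of the bowl at most 7 mm above the tray's underside, tilt under 0.1 rad, bowl centre in the tray); soap bar in the bin; knob and fuse moved under 30 mm (value of joint lid between 1.14 and 1.3 rad and distance between stay_foot and notch below 0.007 m and x of scoop_bowl in the frame of tray between -0.1 and 0.1 m and y of scoop_bowl in the frame of tray between -0.147 and 0.147 m and z of scoop_bowl in the frame of tray below 0.007 m and angle between scoop's own z axis and vertical below 0.1 rad and linear speed of scoop below 0.02 m/s and x of soap_bar in the frame of bin between -0.105 and 0.105 m and y of soap_bar in the frame of bin between -0.095 and 0.095 m and z of soap_bar in the frame of bin below 0.05 m and distance of each of spare_knob, fuse from where it was at the start of the episode below 0.03 m); the robot touches nothing.
It fails at once if the lid was let fall (closing faster than 1.5 rad/s) (velocity of joint lid below -1.5 rad/s).
It fails at once if the scoop was dropped or slammed down (over 0.6 m/s near the table) (height (world z) of scoop below 0.06 m and linear speed of scoop above 0.6 m/s).
It also fails if it takes over 72 s, if anything falls off the work surface, if the arm or the gripper's body presses on something with over 40 N, if the wrist force passes 120 N, or if a joint passes its speed limit or range.

ROBOT

A 6-joint arm with a two-finger parallel gripper is mounted at the origin on a cart in front of the work surface, level with it; the furniture and walls round the work are solid. World frame = base frame: x ahead of the robot, y to its left, z up, the work surface at z = 0. Lengths are in m, angles in rad, forces in N, time in s.
With the tool pointing down it reaches from about 0.375 to 0.9 m from the base axis. Payload 3.1 kg.
Tool frame: the origin (TCP) lies between the finger pads; the fingertips stand manip.nose_length ahead of it and the grasp point (between the pads) lies 5 mm behind it (manip.nose_length is the distance from the TCP to the fingertips, in m); z points along the fingers, y is the line along which they close (so a half turn about z gives the same grasp; the last joint's range is limited). The gripper opens to 85 mm and grips with 20 to 120 N. Pads are 22 mm wide; open, the fingers measure 114 mm over their backs; the gripper's body (76 mm by 85 mm) begins 54 mm behind the grasp point. The pads swing forward as they close: fully open they stand 13 mm farther back than shut.
Start: joints at [-1.47, 0.527, 1.433, -0, 1.181, -0.178], TCP at [0.173, -0.601, 0.245] pointing down, gripper open.
Joint ranges: [-3.08, 3.08], [-0.75, 2.2], [0.22, 2.44], [-1.43, 4.57], [0, 2.65], [-2.85, 2.85]. Speed limits (rad/s): [2.79, 2.79, 3.14, 3.14, 3.14, 3.14].

INTERFACE

Orientations are given as a unit quaternion [x, y, z, w].
In Python, from station import monitor, eyes, job, manip gives the robot as it stands.
- The arm moves only by the shell command python3 -m pendant 'ROWS' [FORCE]. ROWS is JSON, a list that holds one entry, the list of rows, each a list of 7 numbers: the shift along the tool's x, y, z as a fraction of full scale, then the turn, a rotation vector about the tool's x, y, z as a fraction of full scale, then the opening, from 0 (shut) to 1 (fully open). A call has 1 to 20 rows; each row shifts and turns the commanded pose from where the row before left it, along the tool's axes as they then stand; what a row does not reach is not made up. Full scale, the value 1, is 800 mm for a shift and 0.12 rad for a turn. A row lasts 1/10 s, in which the tool goes at most 50 mm and 8.59 degrees, less where a joint would pass 70% of its speed; a pose out of reach is approached as far as the arm can. A call with a number of a shift or a turn outside -1 to 1 is refused whole. A call with a gripper value outside its range is refused whole. The fingers move at their own pace and stop on an object; FORCE is the grip in N (left out, the last holds). Time passes only in rows, so rows that do not move let the fingers close. It gives the time, the measured TCP pose, the force, the opening and the grip force at its end, in the units of the state.
- monitor.sense(): the state, without advancing time (a new reading comes with each control period).
- eyes.snapshot(name): name is "scene" or "side" or "wrist"; returns a dict with "pixels" (480x640x3 uint8, red, green, blue), "depth" (480x640 float32, m along the optical axis (not along the pixel's ray), 0 where there is no reading), "intrinsics" (3x3 intrinsics, pixels), "eye" and "attitude" of the camera in the world. Camera axes: x right, y down, z forward; pixel columns grow to the right and rows downward; lengths in m; the calibration is good to about 2 mm. A picture is of the moment at which its call begins.
- job.sign_off(): hands the job in; it is judged then, once.
The state is a dict: "t": time; "q": joint angles; "qd": joint speeds; "tau": joint torques, N m; "tcp_pos": TCP position; "tool_rot": TCP orientation; "force": force on the tool from outside, world axes, zero at the start; "ft_torque": the same for the moment, N m; "finger_gap": opening from 0.0 (shut) to 1.0 (fully open); "gripper_force": force on a finger pad.
Only numpy, scipy, OpenCV 4.12 (cv2) and the standard library are available. Lean on these libraries where they do the work, as an engineer would, in place of code of your own. Each camera call takes 0.05 s, during which the arm holds its last target. There are 200 camera calls.

## Working session

There is one attempt and no reset: what is moved stays moved. The work goes in short steps, Python scripts to look and compute and a shell command to move; the robot and the scene stay as the last step left them, time stands still between calls to the robot, and variables do not carry over. Pictures are saved under pics/ and viewed, at most 13 in all, crops included, and the job is handed in when it is done.

```bash
mkdir -p pics; ls
cat > h.py <<'E'
import numpy as np, cv2
from scipy.spatial.transform import Rotation as R
from station import monitor, eyes, job, manip
def snap(n, f=None):
    s=eyes.snapshot(n)
    if f: cv2.imwrite('pics/'+f, s['pixels'][:,:,::-1])
    np.savez('last_'+n+'.npz', **{k:np.asarray(v) for k,v in s.items()})
    return s
def att(s):
    a=np.asarray(s['attitude']); return a if a.shape==(3,3) else R.from_quat(a).as_matrix()
def pts(s):
    d=s['depth'];K=s['intrinsics'];v,u=np.mgrid[:480,:640]
    c=np.stack([(u-K[0,2])/K[0,0]*d,(v-K[1,2])/K[1,1]*d,d],-1)
    return c@att(s).T+np.asarray(s['eye'])
def load(n): return dict(np.load('last_'+n+'.npz'))
def st():
    s=monitor.sense(); print({k:np.round(s[k],3).tolist() for k in('t','q','tcp_pos','tool_rot','force','finger_gap','gripper_force')}); return s
E
python3 - <<'E'
from h import *
st(); print(manip.nose_length)
for n in('scene','side'):
    s=snap(n,n+'0.png'); print(n,s['eye'],s['attitude'])
E
```

```text
pics
{'t': 0.0, 'q': [-1.47, 0.528, 1.434, -0.0, 1.181, -0.179], 'tcp_pos': [0.173, -0.6, 0.244], 'tool_rot': [0.99, 0.139, 0.0, -0.001], 'force': [-0.137, -1.005, -0.13], 'finger_gap': 0.996, 'gripper_force': 0.0}
0.014
scene [ 0.70713838 -0.55196087  0.90108477] [ 0.94359682  0.11402691 -0.0445483  -0.30763347]
side [ 0.61963963 -1.0625387   0.70034426] [ 0.86599962  0.03297583 -0.01537943 -0.49871908]
```

View pics/scene0.png

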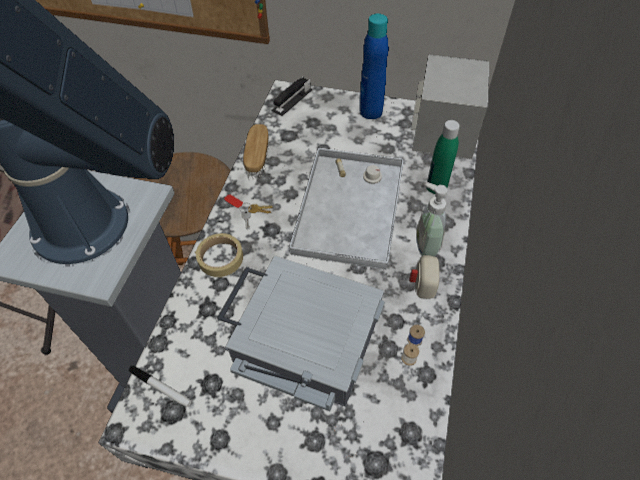

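View pics/side0.png

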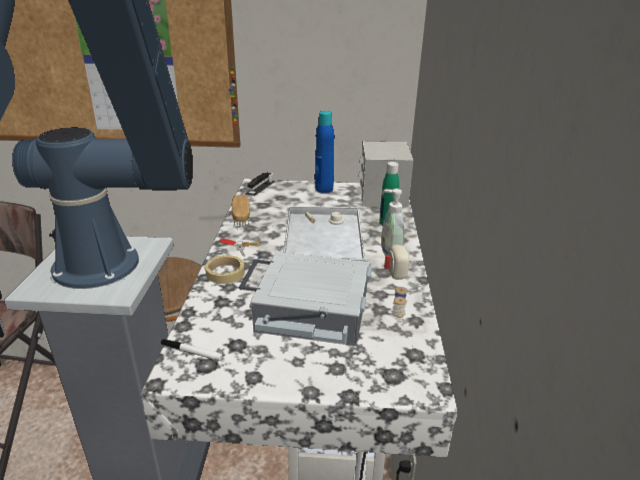

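The scene view shows the bin on the right: lid corners at about (273,258), (383,292), (352,362), (232,345), and the bar from (250,270) to (222,318). The tray is on the left, (320,150) to (390,265), with the fuse at (340,167) and the knob at (373,172). I'll fit both rectangles from depth.

Run:
```python
from h import *
s=load('scene');P=pts(s)
v,u=np.mgrid[:480,:640]
roi=(u>200)&(u<400)&(v>240)&(v<410)
z=P[...,2]
print('lid z',np.median(z[300:330,290:330]), 'tray floor z',np.median(z[200:230,330:370]),'table',np.median(z[420:450,200:300]))
zl=np.median(z[300:330,290:330])
m=(roi&(abs(z-zl)<.006)).astype(np.uint8)
n,l,stt,c=cv2.connectedComponentsWithStats(cv2.morphologyEx(m,cv2.MORPH_OPEN,np.ones((5,5))))
k=1+np.argmax(stt[1:,4]);lid=P[l==k][:,:2]
r=cv2.minAreaRect((lid*1000).astype(np.float32));print('lid',r,cv2.boxPoints(r).tolist())
# bar pixels
mb=roi&(u<262)&(z>.055)&(z<.095)&(l!=k)
b=P[mb]; print(len(b)); 
for p in [(250,270),(222,318),(236,293)]:
    w=P[p[1]-4:p[1]+5,p[0]-4:p[0]+5].reshape(-1,3); w=w[w[:,2]>.05]; print(p,np.median(w,0),len(w))
roi=(u>280)&(u<410)&(v>140)&(v<270)
f=P[roi&(z>.017)&(z<.036)][:,:2]
r=cv2.minAreaRect((f*1000).astype(np.float32));print('tray rim',r,np.percentile(f,[1,99],axis=0))
fl=P[roi&(z<.01)&(z>-.004)]
for p in [(320,153),(402,159),(388,263),(294,251)]:
    print(p,P[p[1],p[0]])
print('bottle/items near hinge', [P[y,x].round(3).tolist() for x,y in((428,275),(432,225),(412,355))])
```

```text
lid z 0.08357422514192847 tray floor z 0.0027546615002979613 table 0.000966377154554332
lid ((565.3347778320312, -148.3875732421875), (220.40240478515625, 232.3198699951172), 82.80279541015625) [[436.2835388183594, -243.16738891601562], [666.77294921875, -272.2735595703125], [694.385986328125, -53.607757568359375], [463.8966064453125, -24.5015869140625]]
683
(250, 270) [ 0.43229805 -0.07080315  0.08138309] 48
(222, 318) [ 0.41626508 -0.1787794   0.08252032] 54
(236, 293) [ 0.42135965 -0.12448183  0.0826436 ] 42
tray rim ((570.0520629882812, 188.8550262451172), (208.34054565429688, 307.890625), 2.7616732120513916) [[0.46285    0.03420195]
 [0.67859586 0.34304867]]
(320, 153) [0.4661841  0.33322574 0.01134649]
(402, 159) [0.66427217 0.33947175 0.02998856]
(388, 263) [0.6815898  0.06008821 0.00193346]
(294, 251) [0.48564241 0.03484852 0.01538983]
bottle/items near hinge [[0.761, 0.001, 0.075], [0.752, 0.095, 0.109], [0.757, -0.149, 0.04]]
```

Run:
```python
from h import *
i=cv2.imread('pics/scene0.png')[230:420,200:400]
cv2.imwrite('pics/c1.png',cv2.resize(i,None,fx=3,fy=3,interpolation=cv2.INTER_CUBIC))
```

```text
(no output)
```

View pics/c1.png

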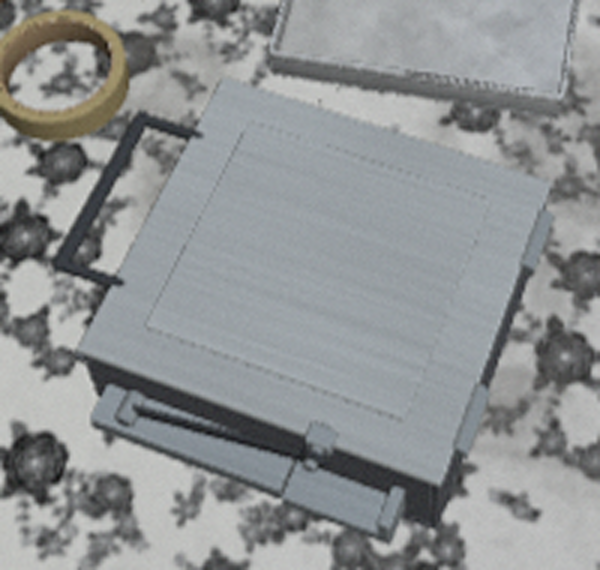

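The crop shows bar ends at (138,118) and (65,266), and lid corners at (222,82), (550,185), (78,352) and (445,480). The stay and rail are on the near side (y<0). I'll intersect those pixels with their planes.

```bash
cat >> h.py <<'E'
def ray(s,u,v,z):
    d=att(s)@np.linalg.inv(s['intrinsics'])@np.array([u,v,1.]);e=np.asarray(s['eye']);return e+d*(z-e[2])/d[2]
def go(target,yaw=None):
    """remaining shift (in units of 800mm) in present tool axes and turn (units .12) for tool-down target"""
    s=monitor.sense();Rt=R.from_quat(s['tool_rot'])
    d=np.asarray(target)-s['tcp_pos'];X=Rt.as_matrix()
    print('tcp',np.round(s['tcp_pos'],4),'yaw',round(np.arctan2(X[1,0],X[0,0]),3),'t',round(s['t'],2),'|d|mm',(np.linalg.norm(d)*1000).round())
    if yaw is not None:
        T=np.array([[np.cos(yaw),np.sin(yaw),0],[np.sin(yaw),-np.cos(yaw),0],[0,0,-1]])
        print('turn/.12',np.round((Rt.inv()*R.from_matrix(T)).as_rotvec()/.12,3)); print('shift/.8 after turn',np.round(T.T@d/.8,4))
    print('shift/.8 now',np.round(Rt.inv().apply(d)/.8,4))
E
python3 - <<'E'
from h import *
s=load('scene')
for x,y in [(222,82),(550,185),(78,352),(445,480)]: print('lid',ray(s,200+x/3,230+y/3,.081).round(4))
for x,y in [(138,118),(65,266),(101,190)]: print('bar',ray(s,200+x/3,230+y/3,.081).round(4))
go([.424,-.125,.245],1.44)
E
```

```text
lid [ 0.4687 -0.0319  0.081 ]
lid [ 0.6863 -0.058   0.081 ]
lid [ 0.444 -0.23   0.081]
lid [ 0.6635 -0.2533  0.081 ]
bar [ 0.4252 -0.0707  0.081 ]
bar [ 0.4173 -0.18    0.081 ]
bar [ 0.4203 -0.1259  0.081 ]
tcp [ 0.1726 -0.6001  0.2444] yaw 0.28 t 0.1 |d|mm 538.0
turn/.12 [-0.012 -0.012 -9.668]
shift/.8 after turn [ 0.6298  0.2342 -0.0007]
shift/.8 now [ 4.661e-01 -4.839e-01  4.000e-04]
```

```bash
python3 -m pendant '[[[0.033,-0.0345,0,0,0,0,0.3],[0.033,-0.0345,0,0,0,0,0.3],[0.033,-0.0345,0,0,0,0,0.3],[0.033,-0.0345,0,0,0,0,0.3],[0.033,-0.0345,0,0,0,0,0.3],[0.033,-0.0345,0,0,0,0,0.3],[0.033,-0.0345,0,0,0,0,0.3],[0.033,-0.0345,0,0,0,0,0.3],[0.033,-0.0345,0,0,0,0,0.3],[0.033,-0.0345,0,0,0,0,0.3],[0.033,-0.0345,0,0,0,0,0.3],[0.033,-0.0345,0,0,0,0,0.3],[0.033,-0.0345,0,0,0,0,0.3],[0.033,-0.0345,0,0,0,0,0.3]]]' 20; python3 -m pendant '[[[0,0,0,0,0,-0.97,0.3],[0,0,0,0,0,-0.97,0.3],[0,0,0,0,0,-0.97,0.3],[0,0,0,0,0,-0.97,0.3],[0,0,0,0,0,-0.97,0.3],[0,0,0,0,0,-0.97,0.3],[0,0,0,0,0,-0.97,0.3],[0,0,0,0,0,-0.97,0.3],[0,0,0,0,0,-0.97,0.3],[0,0,0,0,0,-0.97,0.3],[0,0,0,0,0,0,0.3],[0,0,0,0,0,0,0.3]]]'
python3 - <<'E'
from h import *
st(); go([.4206,-.1262,.160],1.455)
s=snap('wrist','w1.png')
# look for the bar in depth
P=pts(s); z=P[...,2]; print(np.nanmedian(z))
E
```

```text
t: 1.5
tcp_pos: [0.4215, -0.1256, 0.2452]
tool_rot: [0.99, 0.139, -0.0, -0.0]
force: [0.8, 0.1, -0.0]
finger_gap: 0.298
gripper_force: 0.0
t: 2.7
tcp_pos: [0.421, -0.1271, 0.2452]
tool_rot: [0.751, 0.66, -0.0, -0.0]
force: [0.1, -0.2, 0.4]
finger_gap: 0.3
gripper_force: 0.0
{'t': 2.7, 'q': [-0.548, 0.279, 1.877, 0.0, 0.986, -0.419], 'tcp_pos': [0.421, -0.127, 0.245], 'tool_rot': [0.751, 0.66, -0.0, -0.0], 'force': [0.121, -0.164, 0.437], 'finger_gap': 0.3, 'gripper_force': 0.0}
tcp [ 0.421  -0.1271  0.2452] yaw 1.441 t 2.7 |d|mm 85.0
turn/.12 [-0.004 -0.002 -0.114]
shift/.8 after turn [ 0.0011 -0.0006  0.1065]
shift/.8 now [ 0.0011 -0.0006  0.1065]
0.0015951185452493521
```

View pics/w1.png

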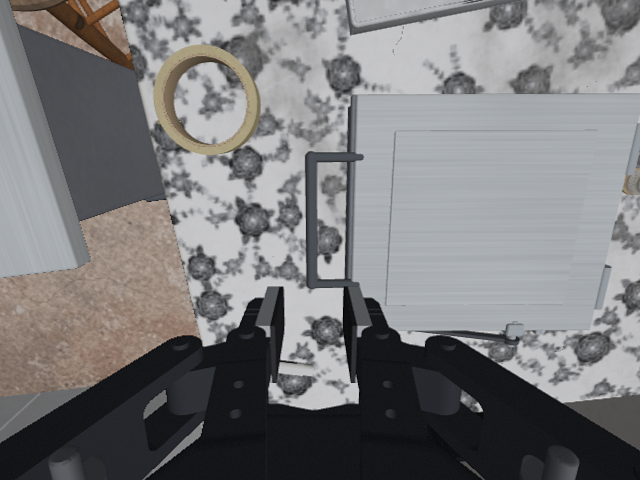

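The wrist view shows the bar centred under the fingers in the closing direction, running from (311,157) to (312,284), with the lid's front edge at column 351.

Run:
```python
from h import *
s=load('wrist')
a,b=ray(s,311,157,.082),ray(s,312,284,.082);print(a,b,(a+b)/2,'yaw',np.arctan2(-(a-b)[0],(a-b)[1]))
c,d=ray(s,356,95,.081),ray(s,353,325,.081);print('front edge',c,d,(c+d)/2)
go(np.r_[((a+b)/2)[:2],.083])
```

```text
[ 0.42634274 -0.06913397  0.082     ] [ 0.4128798  -0.17779752  0.082     ] [ 0.41961127 -0.12346575  0.082     ] yaw -0.12326744842210834
front edge [ 0.46670146 -0.0276833   0.081     ] [ 0.44496009 -0.22330719  0.081     ] [ 0.45583077 -0.12549525  0.081     ]
tcp [ 0.421  -0.1271  0.2452] yaw 1.442 t 2.75 |d|mm 162.0
shift/.8 now [ 0.0043 -0.0023  0.2027]
```

```bash
python3 -m pendant '[[[0.003,-0.0015,0.03,0,0,-0.1,0.3],[0,0,0.03,0,0,0,0.3],[0,0,0.03,0,0,0,0.3],[0,0,0.03,0,0,0,0.3],[0,0,0.03,0,0,0,0.3],[0,0,0.03,0,0,0,0.3],[0,0,0.02,0,0,0,0.3],[0,0,0.014,0,0,0,0.3],[0,0,0,0,0,0,0],[0,0,0,0,0,0,0],[0,0,0,0,0,0,0],[0,0,0,0,0,0,0],[0,0,0,0,0,0,0],[0,0,0,0,0,0,0]]]' 20
python3 - <<'E'
from h import *
st()
s=monitor.sense();X=R.from_quat(s['tool_rot']).as_matrix()
g=np.array(s['tcp_pos'])-X[:,2]*.005
h=np.array([.419+.256*.9928+.0008,-.125-.256*.12,.078]); print(g,h)
# arc rows with fixed tool orientation: bar from a0 to a
r=.256;a0=np.arctan2(g[2]-.078,r)
A=np.r_[a0,np.linspace(0.1,1.45,18)]
x=-r*np.cos(A);z=r*np.sin(A)
for i in range(1,len(A)): print(round(A[i],3),'y',round((x[i]-x[i-1])/.8,4),'z',round(-(z[i]-z[i-1])/.8,4), 'world x dir y axis',X[:,1].round(2)) if i==1 else print(round(A[i],3),round((x[i]-x[i-1])/.8,4),round(-(z[i]-z[i-1])/.8,4))
E
```

```text
t: 4.15
tcp_pos: [0.4195, -0.1243, 0.0743]
tool_rot: [0.747, 0.665, -0.0, -0.001]
force: [-5.6, -1.4, -1.5]
finger_gap: 0.107
gripper_force: 20.6
{'t': 4.15, 'q': [-0.545, 0.611, 2.034, -0.0, 0.498, -0.429], 'tcp_pos': [0.419, -0.124, 0.074], 'tool_rot': [0.747, 0.665, -0.0, -0.001], 'force': [-5.612, -1.435, -1.463], 'finger_gap': 0.107, 'gripper_force': 20.637}
[ 0.4194759  -0.12435223  0.07933604] [ 0.6739568 -0.15572    0.078    ]
0.1 y 0.0016 z -0.0303 world x dir y axis [ 0.99 -0.11 -0.  ]
0.179 0.0035 -0.0252
0.259 0.0055 -0.0248
0.338 0.0075 -0.0243
0.418 0.0094 -0.0236
0.497 0.0112 -0.0228
0.576 0.013 -0.0218
0.656 0.0147 -0.0207
0.735 0.0163 -0.0195
0.815 0.0178 -0.0181
0.894 0.0192 -0.0167
0.974 0.0204 -0.0151
1.053 0.0216 -0.0134
1.132 0.0226 -0.0117
1.212 0.0234 -0.0099
1.291 0.0241 -0.008
1.371 0.0247 -0.006
1.45 0.0251 -0.0041
```

```bash
python3 -m pendant '[[[0,0.0006,-0.015,0,0,0,0],[0,0.001,-0.0153,0,0,0,0],[0,0.0035,-0.0252,0,0,0,0],[0,0.0055,-0.0248,0,0,0,0],[0,0.0075,-0.0243,0,0,0,0],[0,0.0094,-0.0236,0,0,0,0],[0,0.0112,-0.0228,0,0,0,0],[0,0.013,-0.0218,0,0,0,0],[0,0.0147,-0.0207,0,0,0,0],[0,0.0163,-0.0195,0,0,0,0],[0,0,0,0,0,0,0],[0,0,0,0,0,0,0]]]'
python3 - <<'E'
from h import *
s=st();X=R.from_quat(s['tool_rot']).as_matrix()
g=np.array(s['tcp_pos'])-X[:,2]*.005
h=np.array([.6738,-.1557,.078]);d=g-h;dx=d[0]*.993-d[1]*.12;print(dx,d[2],np.hypot(dx,d[2]),np.arctan2(d[2],-dx))
E
```

```text
t: 5.35
tcp_pos: [0.4831, -0.1323, 0.2458]
tool_rot: [0.746, 0.666, -0.003, -0.001]
force: [-11.5, -2.1, 6.6]
finger_gap: 0.103
gripper_force: 20.4
{'t': 5.35, 'q': [-0.488, 0.363, 1.734, -0.005, 1.049, -0.373], 'tcp_pos': [0.483, -0.132, 0.246], 'tool_rot': [0.746, 0.666, -0.003, -0.001], 'force': [-11.507, -2.119, 6.57], 'finger_gap': 0.103, 'gripper_force': 20.356}
-0.1921217471768984 0.1727562067112388 0.2583708046501391 0.7323738914626327
```

```bash
python3 -m pendant '[[[0,-0.002,-0.002,0,0,0,0],[0,0.0089,-0.009,0,0,0,0],[0,0.0178,-0.0181,0,0,0,0],[0,0.0192,-0.0167,0,0,0,0],[0,0.0204,-0.0151,0,0,0,0],[0,0.0216,-0.0134,0,0,0,0],[0,0.0226,-0.0117,0,0,0,0],[0,0.0117,-0.005,0,0,0,0],[0,0.0117,-0.005,0,0,0,0],[0,0,0,0,0,0,0]]]'
python3 - <<'E'
from h import *
s=st();X=R.from_quat(s['tool_rot']).as_matrix()
g=np.array(s['tcp_pos'])-X[:,2]*.005
h=np.array([.6738,-.1557,.078]);d=g-h;dx=d[0]*.993-d[1]*.12;print(dx,d[2],np.hypot(dx,d[2]),np.arctan2(d[2],-dx))
E
```

```text
t: 6.35
tcp_pos: [0.5923, -0.1459, 0.3216]
tool_rot: [0.747, 0.665, -0.0, 0.002]
force: [-0.2, -5.3, -2.6]
finger_gap: 0.105
gripper_force: 19.7
{'t': 6.35, 'q': [-0.424, 0.431, 1.38, -0.002, 1.327, -0.308], 'tcp_pos': [0.592, -0.146, 0.322], 'tool_rot': [0.747, 0.665, -0.0, 0.002], 'force': [-0.178, -5.274, -2.609], 'finger_gap': 0.105, 'gripper_force': 19.75}
-0.08210188067059242 0.24857645946363838 0.26178421459118967 1.2517888576966172
```

```bash
python3 -m pendant '[[[0,0.0103,-0.0036,0,0,0,0],[0,0.0103,-0.0031,0,0,0,0],[0,0.0103,-0.0027,0,0,0,0],[0,0.0103,-0.0022,0,0,0,0],[0,0.0103,-0.0015,0,0,0,0],[0,0.0105,-0.001,0,0,0,0],[0,0,0,0,0,0,0],[0,0,0,0,0,0,0],[0,0,0,0,0,0,0]]]'
python3 - <<'E'
from h import *
s=st();X=R.from_quat(s['tool_rot']).as_matrix()
g=np.array(s['tcp_pos'])-X[:,2]*.005
h=np.array([.6738,-.1557,.078]);d=g-h;dx=d[0]*.993-d[1]*.12;print(dx,d[2],np.hypot(dx,d[2]),np.arctan2(d[2],-dx))
snap('scene');s=snap('side')
a=load('scene')['pixels'][220:430,200:480,::-1];b=s['pixels'][210:350,230:420,::-1]
cv2.imwrite('pics/c2.png',np.hstack([cv2.resize(a,(400,300),interpolation=cv2.INTER_CUBIC),cv2.resize(b,(400,300),interpolation=cv2.INTER_CUBIC)]))
E
```

```text
t: 7.25
tcp_pos: [0.6403, -0.1519, 0.3331]
tool_rot: [0.747, 0.665, -0.001, 0.002]
force: [-1.3, -5.4, -0.9]
finger_gap: 0.106
gripper_force: 20.2
{'t': 7.25, 'q': [-0.401, 0.496, 1.236, -0.003, 1.407, -0.285], 'tcp_pos': [0.64, -0.152, 0.333], 'tool_rot': [0.747, 0.665, -0.001, 0.002], 'force': [-1.29, -5.409, -0.868], 'finger_gap': 0.106, 'gripper_force': 20.15}
-0.033729172670075885 0.2601477904454834 0.26232523699155397 1.4418616970151148
```

View pics/c2.png

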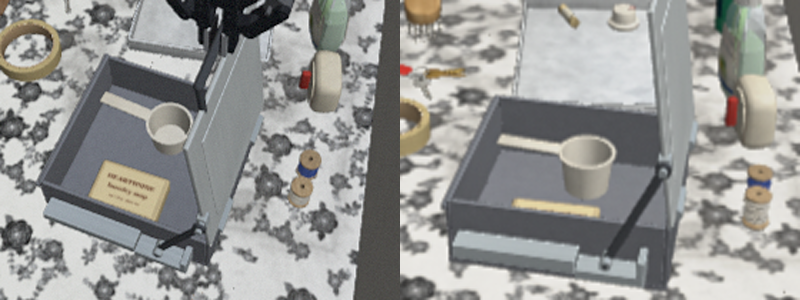

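The left crop (scene) shows the roller at (158,250); the right crop (side) shows it at (605,265), past the ledge's step at (578,262), so it looks to be in the notch. The scoop is in the left half and the soap in the right. Now I'll ease the lid down.

```bash
python3 -m pendant '[[[0,-0.0085,0.001,0,0,0,0],[0,-0.0085,0.0013,0,0,0,0],[0,-0.0085,0.0017,0,0,0,0],[0,-0.0085,0.002,0,0,0,0],[0,-0.0085,0.0023,0,0,0,0],[0,-0.0085,0.0027,0,0,0,0],[0,-0.0085,0.003,0,0,0,0],[0,-0.0045,0.0016,0,0,0,0],[0,0,0,0,0,0,0],[0,0,0,0,0,0,0],[0,0,0,0,0,0,0]]]'
python3 - <<'E'
from h import *
s=st();X=R.from_quat(s['tool_rot']).as_matrix()
g=np.array(s['tcp_pos'])-X[:,2]*.005
h=np.array([.6738,-.1557,.078]);d=g-h;dx=d[0]*.993-d[1]*.12;print(dx,d[2],np.hypot(dx,d[2]),np.arctan2(d[2],-dx))
snap('scene');s=snap('side')
a=load('scene')['pixels'][340:430,210:360,::-1];b=s['pixels'][270:345,250:375,::-1]
cv2.imwrite('pics/c3.png',np.hstack([cv2.resize(a,(400,240),interpolation=cv2.INTER_CUBIC),cv2.resize(b,(400,240),interpolation=cv2.INTER_CUBIC)]))
E
```

```text
t: 8.45
tcp_pos: [0.5895, -0.1453, 0.321]
tool_rot: [0.747, 0.665, -0.0, 0.002]
force: [-1.8, -5.6, -0.3]
finger_gap: 0.107
gripper_force: 20.2
{'t': 8.45, 'q': [-0.425, 0.428, 1.388, -0.002, 1.323, -0.309], 'tcp_pos': [0.589, -0.145, 0.321], 'tool_rot': [0.747, 0.665, -0.0, 0.002], 'force': [-1.754, -5.567, -0.301], 'finger_gap': 0.107, 'gripper_force': 20.243}
-0.08499576060189627 0.24795414847858654 0.26211741465998745 1.2405606485421727
```

View pics/c3.png

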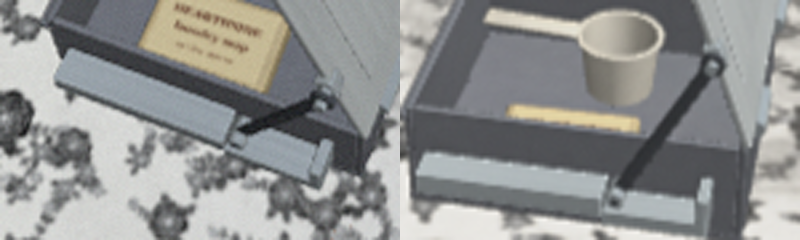

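The roller is in the notch, just reaching its front step at (238,138) in the left crop and (614,198) in the right. I'll lower it the last little bit.

```bash
python3 -m pendant '[[[0,-0.003,0.001,0,0,0,0],[0,-0.003,0.001,0,0,0,0],[0,0,0,0,0,0,0],[0,0,0,0,0,0,0]]]'
```

```text
t: 8.95
tcp_pos: [0.585, -0.1447, 0.3194]
tool_rot: [0.747, 0.665, 0.0, 0.002]
force: [-1.2, -5.2, 0.3]
finger_gap: 0.107
gripper_force: 20.2
```

```bash
python3 -m pendant '[[[0,-0.003,0.001,0,0,0,0],[0,-0.002,0.0008,0,0,0,0],[0,0,0,0,0,0,0],[0,0,0,0,0,0,0]]]'
```

```text
t: 9.35
tcp_pos: [0.5829, -0.1444, 0.3187]
tool_rot: [0.747, 0.665, 0.002, 0.004]
force: [2.9, -5.1, 0.8]
finger_gap: 0.106
gripper_force: 20.2
```

Force is rising, so the stay is carrying the lid. I'll release and rise.

```bash
python3 -m pendant '[[[0,0,0,0,0,0,0.3],[0,0,0,0,0,0,0.3],[0,0,0,0,0,0,0.3],[0,0,0,0,0,0,0.3],[0,0,-0.01,0,0,0,0.3],[0,0,-0.03,0,0,0,0.3],[0,0,-0.03,0,0,0,0.3],[0,0,-0.03,0,0,0,0.3],[0,0,0,0,0,0,0.3],[0,0,0,0,0,0,0.3],[0,0,0,0,0,0,0.3]]]'
python3 - <<'E'
from h import *
snap('scene');s=snap('side')
a=load('scene')['pixels'][220:430,200:480,::-1];b=s['pixels'][210:350,230:420,::-1]
cv2.imwrite('pics/c4.png',np.hstack([cv2.resize(a,(400,300),interpolation=cv2.INTER_CUBIC),cv2.resize(b,(400,300),interpolation=cv2.INTER_CUBIC)]))
E
```

```text
t: 10.45
tcp_pos: [0.5798, -0.1428, 0.3957]
tool_rot: [0.747, 0.665, -0.001, -0.001]
force: [0.5, 0.1, 0.4]
finger_gap: 0.301
gripper_force: 0.0
```

View pics/c4.png

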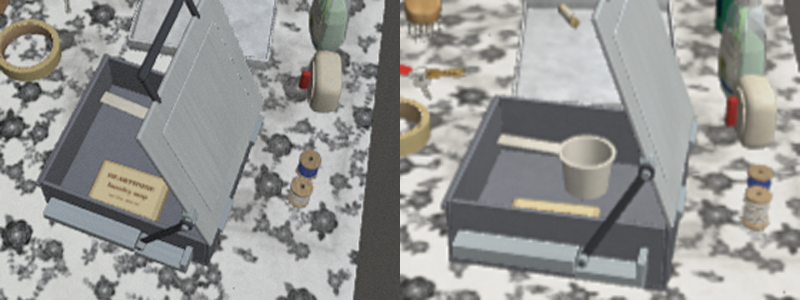

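The lid is propped with the stay in the notch and the hand is clear. In the right crop the scoop handle runs from (498,141) to the bowl, whose rim is centred at (587,147). In the left crop the handle's free end is at (103,98).

Run:
```python
from h import *
s=load('side');f=lambda x,y:(230+(x-400)/2.105,210+y/2.143)
e,m,b=[ray(s,*f(*p),z) for p,z in(((498,141),.05),((555,149),.05),((587,147),.052))]
print('end',e,'mid',m,'bowl',b,'yaw of handle->bowl',np.arctan2((b-e)[1],(b-e)[0]))
c=load('scene');print('scene end',ray(c,200+103/1.4286,220+98/1.4286,.05))
# handle pixels by colour in both views, z by depth
for n in('side','scene'):
    q=load(n);P=pts(q);im=q['pixels'].astype(int)
    d=P-np.array([.5645,-.142,0]);bx=d[...,0]*.993-d[...,1]*.12;by=d[...,0]*.12+d[...,1]*.993
    mk=(P[...,2]>.042)&(P[...,2]<.056)&(bx>-.1)&(bx<.0)&(by>.0)&(by<.09)&(im.min(-1)>120)
    H=P[mk]; 
    if len(H)>20:
        v=cv2.fitLine(H[:,:2].astype(np.float32),cv2.DIST_HUBER,0,.01,.01).ravel(); t=(H[:,:2]-v[2:])@v[:2]; print(n,len(H),'mean',H.mean(0),'yaw',np.arctan2(v[1],v[0]),'ends',v[2:]+v[:2]*np.percentile(t,1),v[2:]+v[:2]*np.percentile(t,99))
```

```text
end [ 0.4771728  -0.09040246  0.05      ] mid [ 0.54037718 -0.10057284  0.05      ] bowl [ 0.57471531 -0.09693862  0.052     ] yaw of handle->bowl -0.06690823002333914
scene end [ 0.47762737 -0.08253727  0.05      ]
side 212 mean [ 0.52728373 -0.09196336  0.04900158] yaw -0.06925135 ends [ 0.47756981 -0.08851509] [ 0.57036516 -0.09495158]
scene 266 mean [ 0.50760155 -0.08648458  0.0522009 ] yaw -0.20162885 ends [ 0.47675115 -0.08017856] [ 0.53896118 -0.09289469]
```

Run:
```python
from h import *
w=snap('wrist');s=monitor.sense()
print('cam offset in tool',R.from_quat(s['tool_rot']).inv().apply(np.asarray(w['eye'])-s['tcp_pos']))
go([.47,-.088,.396],np.pi-.12)
```

```text
cam offset in tool [ 0.07002635 -0.0002632  -0.12899181]
tcp [ 0.58   -0.143   0.3957] yaw 1.456 t 10.6 |d|mm 123.0
turn/.12 [-1.1000e-02 -2.2000e-02 -1.3049e+01]
shift/.8 after turn [ 0.1447  0.0518 -0.0004]
shift/.8 now [ 5.250e-02 -1.445e-01  1.000e-04]
```

```bash
python3 -m pendant '[[[0.0105,-0.029,0,0,0,0,0.4],[0.0105,-0.029,0,0,0,0,0.4],[0.0105,-0.029,0,0,0,0,0.4],[0.0105,-0.029,0,0,0,0,0.4],[0.0105,-0.029,0,0,0,0,0.4],[0,0,0,0,0,0,0.4]]]'; python3 -m pendant '[[[0,0,0,0,0,-0.93,0.4],[0,0,0,0,0,-0.93,0.4],[0,0,0,0,0,-0.93,0.4],[0,0,0,0,0,-0.93,0.4],[0,0,0,0,0,-0.93,0.4],[0,0,0,0,0,-0.93,0.4],[0,0,0,0,0,-0.93,0.4],[0,0,0,0,0,-0.93,0.4],[0,0,0,0,0,-0.93,0.4],[0,0,0,0,0,-0.93,0.4],[0,0,0,0,0,-0.93,0.4],[0,0,0,0,0,-0.93,0.4],[0,0,0,0,0,-0.93,0.4],[0,0,0,0,0,-0.93,0.4],[0,0,0.05,0,0,0,0.4],[0,0,0.05,0,0,0,0.4],[0,0,0.05,0,0,0,0.4],[0,0,0.05,0,0,0,0.4],[0,0,0.03,0,0,0,0.4],[0,0,0,0,0,0,0.4]]]'
python3 - <<'E'
from h import *
snap('wrist','w2.png');go([.513,-.0895,.045],np.pi-.12)
E
```

```text
t: 11.2
tcp_pos: [0.4673, -0.0865, 0.3966]
tool_rot: [0.746, 0.666, -0.001, -0.002]
force: [1.1, 0.7, 0.5]
finger_gap: 0.399
gripper_force: 0.0
t: 13.2
tcp_pos: [0.4684, -0.0877, 0.2095]
tool_rot: [0.062, 0.998, 0.001, -0.004]
force: [-0.1, -0.6, 0.6]
finger_gap: 0.401
gripper_force: 0.0
tcp [ 0.4699 -0.0882  0.2115] yaw 3.018 t 13.25 |d|mm 172.0
turn/.12 [ 0.009 -0.031 -0.03 ]
shift/.8 after turn [-0.0537  0.0049  0.2082]
shift/.8 now [-0.0545  0.0048  0.208 ]
```

View pics/w2.png

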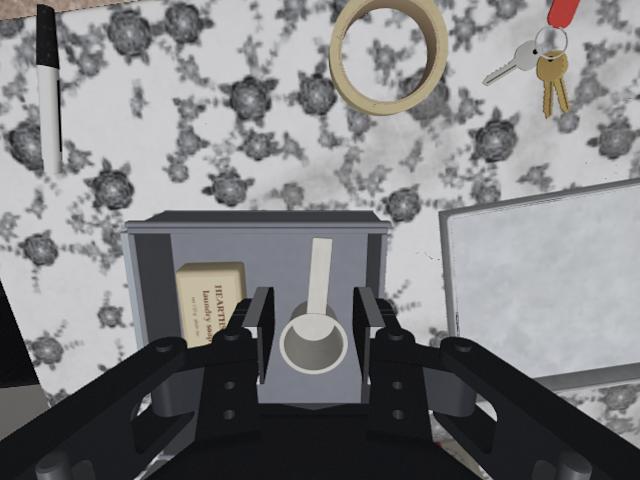

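The wrist view shows the handle from its free end at (322,238) down to about (317,305), the bowl rim centred at (314,345), and the soap on the left.

Run:
```python
from h import *
s=load('wrist');a,b,c=ray(s,322,238,.051),ray(s,317,305,.051),ray(s,314,345,.052)
print(a,b,c,np.arctan2(*(b-a)[1::-1]),np.arctan2(*(c-a)[1::-1]),np.linalg.norm(c-a))
u=(c-a)[:2];u/=np.linalg.norm(u);g=a[:2]+.036*u;print('grasp',g)
go([*g,.044],np.pi+np.arctan2(u[1],u[0]))
```

```text
[ 0.47605904 -0.08023823  0.051     ] [ 0.53636464 -0.09181119  0.051     ] [ 0.57499047 -0.0992822   0.052     ] -0.1896000341484127 -0.19017048237782586 0.10075266704821613
grasp [ 0.51141003 -0.08704318]
tcp [ 0.4699 -0.0882  0.2115] yaw 3.018 t 13.25 |d|mm 173.0
turn/.12 [ 0.008 -0.031  0.555]
shift/.8 after turn [-0.0507  0.0113  0.2094]
shift/.8 now [-0.0521  0.0076  0.2092]
```

```bash
python3 -m pendant '[[[0,0,0,0,0,0.55,0.4],[-0.02,0.005,0.02,0,0,0,0.4],[-0.02,0.005,0.03,0,0,0,0.4],[-0.0107,0.0013,0.03,0,0,0,0.4],[0,0,0.03,0,0,0,0.4],[0,0,0.03,0,0,0,0.4],[0,0,0.03,0,0,0,0.4],[0,0,0.02,0,0,0,0.4],[0,0,0.012,0,0,0,0.4],[0,0,0.006,0,0,0,0.4],[0,0,0,0,0,0,0.4]]]'
python3 - <<'E'
from h import *
go([.5114,-.0870,.044],np.pi-.19)
E
```

```text
t: 14.35
tcp_pos: [0.5124, -0.0873, 0.0471]
tool_rot: [0.095, 0.996, -0.0, 0.001]
force: [-0.3, -0.1, -0.5]
finger_gap: 0.401
gripper_force: 0.0
tcp [ 0.5124 -0.0873  0.0471] yaw 2.952 t 14.35 |d|mm 3.0
turn/.12 [-0.002  0.011  0.005]
shift/.8 after turn [0.0013 0.0001 0.0038]
shift/.8 now [0.0013 0.0001 0.0038]
```

```bash
python3 -m pendant '[[[0,0,0.003,0,0,0,0.4],[0,0,0,0,0,0,0.1],[0,0,0,0,0,0,0.1],[0,0,0,0,0,0,0.1],[0,0,0,0,0,0,0.1],[0,0,0,0,0,0,0.1],[0.003,0,-0.008,0,0,0,0.1],[0.006,0,-0.014,0,0,0,0.1],[0.006,0,-0.02,0,0,0,0.1],[0.006,0,-0.02,0,0,0,0.1],[0.006,0,-0.025,0,0,0,0.1],[0.003,0,-0.025,0,0,0,0.1],[0,0,-0.025,0,0,0,0.1],[0,0,-0.02,0,0,0,0.1],[0,0,-0.01,0,0,0,0.1],[0,0,0,0,0,0,0.1],[0,0,0,0,0,0,0.1]]]' 30
python3 - <<'E'
from h import *
snap('scene');s=snap('side');snap('wrist')
a=load('scene')['pixels'][220:430,200:480,::-1];b=s['pixels'][180:350,210:420,::-1]
cv2.imwrite('pics/c5.png',np.hstack([cv2.resize(x,(400,300),interpolation=cv2.INTER_CUBIC) for x in(a,b)]))
E
```

```text
t: 16.05
tcp_pos: [0.4875, -0.0822, 0.1777]
tool_rot: [0.095, 0.996, 0.0, -0.0]
force: [-0.3, 0.2, -0.2]
finger_gap: 0.19
gripper_force: 30.1
```

View pics/c5.png

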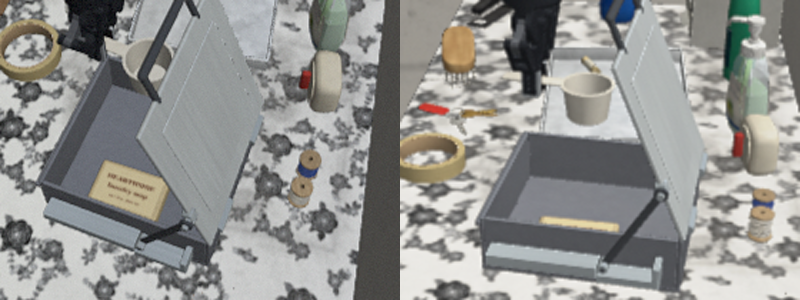

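The scoop is lifted clear, held by the handle with its bowl roughly level (right crop, rim at (587,80)), and the lid is still propped. I'll check the tilt and work out the move to the tray.

Run:
```python
from h import *
q=load('side');P=pts(q);im=q['pixels'].astype(int)
# handle/bowl top profile along x
u=np.array([.982,-.189]);g=np.array([.4875,-.0822]);d=P[...,:2]-g;a=d@u;b=d@np.array([.189,.982])
for lo in(-.03,.015,.03,.04,.06,.08,.09):
    m=(a>lo)&(a<lo+.01)&(abs(b)<.03)&(P[...,2]>.12)&(P[...,2]<.22)&(im.min(-1)>110)
    print(lo,m.sum(),np.percentile(P[m][:,2],[50,95]).round(4) if m.any() else '')
go([.536,.127,.1777])
```

```text
-0.03 23 [0.1815 0.1826]
0.015 21 [0.1817 0.1831]
0.03 42 [0.1806 0.1835]
0.04 85 [0.1717 0.183 ]
0.06 119 [0.164  0.1817]
0.08 118 [0.164  0.1823]
0.09 16 [0.181  0.1829]
tcp [ 0.4874 -0.0822  0.177 ] yaw 2.952 t 16.2 |d|mm 215.0
shift/.8 now [-0.0105  0.2682 -0.0008]
```

```bash
python3 -m pendant '[[[0,0.01,0,0,0,0,0.1],[-0.001,0.02,0,0,0,0,0.1],[-0.0015,0.03,0,0,0,0,0.1],[-0.002,0.04,0,0,0,0,0.1],[-0.002,0.045,0,0,0,0,0.1],[-0.002,0.045,0,0,0,0,0.1],[-0.002,0.038,0,0,0,0,0.1],[0,0.025,0,0,0,0,0.1],[0,0.01,0,0,0,0,0.1],[0,0.005,0,0,0,0,0.1],[0,0,0.02,0,0,0,0.1],[0,0,0.025,0,0,0,0.1],[0,0,0.025,0,0,0,0.1],[0,0,0.025,0,0,0,0.1],[0,0,0.02,0,0,0,0.1],[0,0,0.012,0,0,0,0.1],[0,0,0.01,0,0,0,0.1],[0,0,0,0,0,0,0.1],[0,0,0,0,0,0,0.1]]]'
python3 - <<'E'
from h import *
go([.536,.127,.042]); s=snap('side')
b=s['pixels'][170:350,210:420,::-1];a=snap('scene')['pixels'][130:340,220:480,::-1]
cv2.imwrite('pics/c6.png',np.hstack([cv2.resize(x,(400,300),interpolation=cv2.INTER_CUBIC) for x in(a,b)]))
E
```

```text
t: 18.1
tcp_pos: [0.537, 0.1264, 0.0686]
tool_rot: [0.095, 0.996, 0.0, 0.0]
force: [0.0, -0.5, -0.8]
finger_gap: 0.191
gripper_force: 30.1
tcp [0.537  0.1264 0.0686] yaw 2.952 t 18.1 |d|mm 27.0
shift/.8 now [0.0014 0.0005 0.0332]
```

View pics/c6.png

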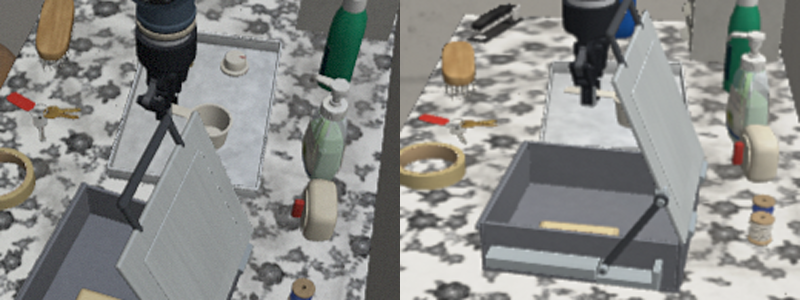

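The bowl hangs over the empty half of the tray (left crop, bowl at (210,123), clear of the knob at (233,63)), and the lid is propped. I'll lower it gently.

```bash
python3 -m pendant '[[[0,0,0.012,0,0,0,0.1],[0,0,0.008,0,0,0,0.1],[0,0,0.005,0,0,0,0.1],[0,0,0.003,0,0,0,0.1],[0,0,0.002,0,0,0,0.1],[0,0,0.001,0,0,0,0.1],[0,0,0,0,0,0,0.1],[0,0,0,0,0,0,0.1]]]'
```

```text
t: 19.0
tcp_pos: [0.5368, 0.1266, 0.0436]
tool_rot: [0.095, 0.996, 0.0, 0.0]
force: [-1.1, -0.1, -0.5]
finger_gap: 0.185
gripper_force: 30.1
```

```bash
python3 -m pendant '[[[0,0,0.001,0,0,0,0.1],[0,0,0.001,0,0,0,0.1],[0,0,0,0,0,0,0.1],[0,0,0,0,0,0,0.1]]]'
```

```text
t: 19.4
tcp_pos: [0.5367, 0.1266, 0.0419]
tool_rot: [0.095, 0.996, 0.0, 0.0]
force: [-0.9, 0.5, -0.4]
finger_gap: 0.19
gripper_force: 30.1
```

```bash
python3 -m pendant '[[[0,0,0.001,0,0,0,0.1],[0,0,0.001,0,0,0,0.1],[0,0,0,0,0,0,0.1],[0,0,0,0,0,0,0.1]]]'
```

```text
t: 19.8
tcp_pos: [0.5359, 0.1268, 0.0407]
tool_rot: [0.094, 0.996, -0.0, -0.001]
force: [-2.2, 0.0, 5.3]
finger_gap: 0.187
gripper_force: 30.6
```

Contact with the floor (5 N upward). I'll release, rise straight up and look.

```bash
python3 -m pendant '[[[0,0,-0.001,0,0,0,0.1],[0,0,0,0,0,0,0.25],[0,0,0,0,0,0,0.4],[0,0,0,0,0,0,0.4],[0,0,0,0,0,0,0.4],[0,0,-0.01,0,0,0,0.4],[0,0,-0.03,0,0,0,0.4],[0,0,-0.04,0,0,0,0.4],[0,0,-0.04,0,0,0,0.4],[0.02,0,-0.04,0,0,0,0.4],[0.03,0,-0.03,0,0,0,0.4],[0.03,0,0,0,0,0,0.4],[0,0,0,0,0,0,0.4],[0,0,0,0,0,0,0.4]]]'
python3 - <<'E'
from h import *
st();s=snap('side');w=snap('wrist')
b=s['pixels'][170:350,210:420,::-1]
cv2.imwrite('pics/c7.png',np.hstack([cv2.resize(x,(400,300),interpolation=cv2.INTER_CUBIC) for x in(w['pixels'][:,:,::-1],b)]))
c=snap('scene');P=pts(c);d=P[...,:2]-np.array([.600,.114]);m=(np.hypot(d[...,0],d[...,1])<.04)&(P[...,2]>.03)
r=P[m];r=r[r[:,2]>r[:,2].max()-.012];A=np.c_[r[:,:2]-r[:,:2].mean(0),np.ones(len(r))];print(len(r),r.mean(0),r[:,2].max(),'slope',np.linalg.lstsq(A,r[:,2],rcond=None)[0])
E
```

```text
t: 21.2
tcp_pos: [0.4741, 0.1387, 0.1936]
tool_rot: [0.094, 0.996, 0.0, 0.001]
force: [1.0, 0.7, -0.8]
finger_gap: 0.396
gripper_force: 0.0
{'t': 21.2, 'q': [0.058, 0.429, 1.811, -0.0, 0.9, -1.324], 'tcp_pos': [0.474, 0.139, 0.194], 'tool_rot': [0.094, 0.996, 0.0, 0.001], 'force': [0.955, 0.704, -0.799], 'finger_gap': 0.396, 'gripper_force': 0.0}
148 [0.60490469 0.12879165 0.04758174] 0.05257231667476725 slope [-0.00771085 -0.03608345  0.04758174]
```

View pics/c7.png

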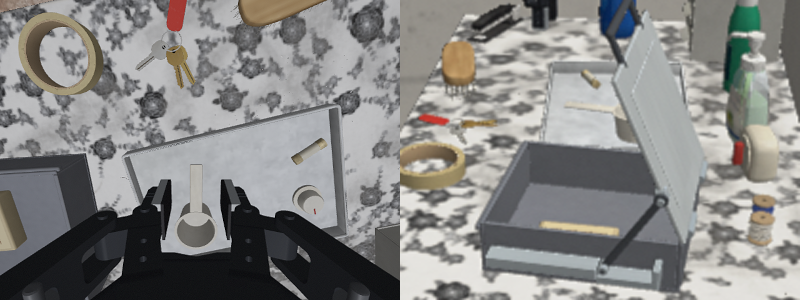

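The scoop stands upright in the tray (left crop, bowl at (197,232); rim at 0.05 m, level), the fuse and knob are in place, the soap is in the bin, the lid is propped and the hand is clear. Handing in.

```bash
python3 -c "
from station import job
print(job.sign_off())"
```

```text
the job is handed in; nothing more can be done
None
```

The job is handed in: in the last views the lid was propped on its stay, the scoop stood upright on its bowl in the tray, the soap was still in the bin, and the knob and fuse looked undisturbed. The sign-off returned no verdict.

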